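Fish the spatula out from under the hob grate

TASK

A spatula has slipped under the hob's grate. First clear the wire basket off the grate by hanging it by its handle on the hook of the stand and letting go of it; then draw the spatula out through the grate's open bay, which is shorter than the spatula, so it has to come out tilted, handle first. Finish holding the spatula still in the gripper above the hob, all of it at least 10 cm above the grate and not touching anything else; leave the basket hanging and the pot, bowl, mug and jar where they are.

Things in the scene. Friction and masses are not known exactly. Their poses are not given: they have to be found in the camera images.
- hob: Fixed gas hob with black cast-iron grate. Origin on the counter under the centre of the grate's open bay; x away from the robot, y left. Spans x +-170, y -305 to +135 mm; 3 knobs stick out 20 mm in front. Drip tray floor 12 mm above the counter, closed all round by a rim up to the grate. Burner stubs, 60 mm across, 26 mm tall, on the tray at x +-115, y -201 mm; else the tray is clear
- bay (a point): Centre of the grate's open bay, 71 mm above the counter; axes as the hob's. The bay is a rectangle without bars, x -65 to +65, y -105 to +105 mm. All grate bars lie between 57 and 71 mm above the counter: 45 mm free beneath them, over the tray. Beyond y -105: bars along x, 12 mm wide, every 45 mm
- spatula: Loose steel spatula, black handle, 300 mm long, 0.14 kg, flat on the drip tray: handle in the bay, blade under the bars to the right (-y). Origin under the handle, on the flat underside, 50 mm from its end; x to the blade, z up. Handle x -50 to 90 mm, 20 wide, 20 thick; shank x 85 to 175, 12 wide, 6 thick; blade x 165 to 250, 60 wide, 4 thick. All undersides flush
- spatula_end (a point): End of the spatula's handle (x -50 mm, 10 mm above its underside)
- spatula_tip (a point): Middle of the blade's front edge (x +250 mm, 2 mm above its underside)
- basket: Loose steel wire basket, 0.25 kg, standing on the grate across the bay. Origin: centre of its underside. 170 mm long (x), 110 wide (y), walls 60 high. A rigid bail handle of 10 mm round bar stands over it in its xz plane: level top bar along x from -58 to +58 mm, centre line 150 mm above the underside, legs slanting down to x +-83 mm at 65 mm up
- bail (a point): Middle of the bail's top bar, on its centre line; axes as the basket's
- hook_stand: Fixed stand right of the hob: base 120 mm across, 10 mm post 277 mm tall at the origin (on the counter). One hook of 10 mm round bar points to the stand's -x: from the post's top it slopes gently down to its lowest point at x -90 mm (bar centre 260 mm up), then turns up and ends at x -115 mm, bar centre 285 mm up (its top 290 mm)
- hook_seat (a point): Lowest point of the hook's upper surface (x -90 mm from the post, 265 mm above the counter), where a handle comes to rest; axes as the stand's
- pot: Bystander: small round aluminium pot, 100 mm across, 70 mm tall, standing at the back (+x) right (-y) of the grate over a burner. Origin at the centre of its underside. Leave it in place
- bowl: Bystander: small steel bowl, 90 mm across, 40 mm tall, on the counter between hob and hook stand. Origin at the centre of its underside. Leave it in place
- mug: Bystander: white mug, 80 mm across, 90 mm tall, left of the hob. Origin at the centre of its underside. Leave it in place
- jar: Bystander: glass jar with steel cap, 70 mm across, 90 mm tall, left of the hob. Origin at the centre of its underside. Leave it in place

How it is judged:
By the outcome, as a careful person would: the job done as asked, in the order asked, and still so for the second after the job is handed in, while the arm keeps its last pose, push and grip.
It also fails if it takes over 58 s, if anything falls off the work surface, if the arm or the gripper's body presses on something with over 40 N, if the wrist force passes 120 N, or if a joint passes its speed limit or range.

ROBOT

A 6-joint arm with a two-finger parallel gripper is mounted at the origin on the work surface. World frame = base frame: x ahead of the robot, y to its left, z up, the work surface at z = 0. Lengths are in mm, angles in rad, forces in N, time in s.
With the tool pointing down it reaches from about 300 to 750 mm from the base axis. Payload 8.5 kg.
Tool frame: the origin (TCP) lies at the very end of the fingers, on their centre line; the grasp point (between the pads) lies 19 mm behind it; z points along the fingers, y is the line along which they close (so a half turn about z gives the same grasp; the last joint's range is limited). The gripper opens to 85 mm and grips with 20 to 120 N. Pads are 22 mm wide; open, the fingers measure 114 mm over their backs; the gripper's body (76 mm by 85 mm) begins 54 mm behind the grasp point. The pads swing forward as they close: fully open they stand 13 mm farther back than shut.
Start: joints at [-1.437, 0.381, 1.297, -0, 1.464, -0.215], TCP at [187.967, -516.864, 202.522] pointing down, gripper open.
Joint ranges: [-3.11, 3.11], [-0.89, 2.33], [0.22, 2.48], [-1.42, 4.56], [0.17, 2.85], [-2.88, 2.88]. Speed limits (rad/s): [2.39, 2.39, 3.14, 3.14, 3.14, 3.14].

INTERFACE

Orientations are given as a unit quaternion [x, y, z, w].
In Python, from bench import telemetry, vision, order, nets gives the robot as it stands.
- The arm moves only by the tool servo_tool, never from a script. Its argument "series" is a list of rows, each a list of 6 numbers: the shift along the tool's x, y, z in m, then the turn, a rotation vector about the tool's x, y, z in degrees. In form: [[dx, dy, dz, wx, wy, wz], ...]. A call has 1 to 8 rows; each row is the pose to reach, as a shift and turn from the pose commanded when the call began, along the tool's axes at that moment; what a row does not reach only later rows make up. A row lasts 1/12 s, in which the tool goes at most 41.7 mm and 7.16 degrees, less where a joint would pass 70% of its speed; a pose out of reach is approached as far as the arm can. A call with a gripper value outside its range is refused whole. "claw" is the opening, from 0 (shut) to 1 (fully open), set as the call begins (left out, the last holds). The fingers move at their own pace and stop on an object; "newtons" is the grip in N (left out, the last holds). Time passes only in rows, so rows that repeat a pose let the fingers close. It gives the time, the measured TCP pose, the force, the opening and the grip force at its end, in the units of the state.
- telemetry.get_obs(): the state, without advancing time (a new reading comes with each control period).
- vision.camera(name): name is "scene" or "top" or "wrist"; returns (picture, depth): 480x640x3 uint8, red, green, blue; 480x640 float32, mm along the optical axis (not along the pixel's ray), 0 where there is no reading.
- vision.camera_info(name): a dict with "fx", "fy", "cx", "cy" (pixels), "camera_from_world" (4x4, takes a point from world to camera coordinates); the wrist camera has in their place "tool_from_camera" (4x4, takes a point from camera to tool coordinates, whose origin is the TCP and whose axes are the flange's). Camera axes: x right, y down, z forward; pixel columns grow to the right and rows downward; lengths in mm; the calibration is good to about 2 mm. The wrist camera is an equidistant fisheye: a pixel r from the principal point sees the ray r / f radians off the axis. A picture is of the moment at which its call begins: read the wrist's pose just before it. camera_info takes no time and is no camera call.
- order.job_done(): hands the job in; it is judged then, once.
Trained networks look in the newest picture that a camera, given by its name, has taken for a name from the list of things; names that differ only in an ending like _2 or _b are one class to them, and where a whole thing is asked for, a point or a joint stands for the part that bears it (a point fixed in the world has none). Each returns a list of dicts, best first, with "confidence" (0 to 1); they miss things now and then, are a little off and sometimes report something else, mostly with a low value. They report only what shows in the picture. A call takes as long as a camera call.
- nets.search_frame(camera, name): "uv" ([column, row] in pixels, amid what is visible of it).
- nets.silhouettes(camera, name): "region" (480x640 bool, what is visible of it) and "uv" ([column, row] in pixels, amid what is visible of it).
- nets.spot_point(camera, name): "uv" ([column, row] in pixels: a listed point, or the origin of a listed thing).
The state is a dict: "clock": time; "joint_positions": joint angles; "joint_velocities": joint speeds; "joint_efforts": joint torques, N m; "tool_pos": TCP position; "orientation": TCP orientation; "ft_force": force on the tool from outside, world axes, zero at the start; "ft_torque": the same for the moment, N m; "opening": finger opening in mm; "grip_force": force on a finger pad.
Only numpy, scipy, OpenCV 4.12 (cv2) and the standard library are available. Lean on these libraries where they do the work, as an engineer would, in place of code of your own. Each camera call takes 0.05 s, during which the arm holds its last target. There are 200 camera calls.

## Working session

There is one attempt and no reset: what is moved stays moved. The work goes in short steps, Python scripts to look and compute and a tool call to move; the robot and the scene stay as the last step left them, time stands still between calls to the robot, and variables do not carry over. Pictures are saved under pics/ and viewed, at most 10 in all, crops included, and the job is handed in when it is done.

Besides the shell and the picture viewer there is one more tool, called after "Request:" as name(argument=value, ...), one argument or row to a line, values as JSON. servo_tool: Moves the arm, as the interface text tells. Its arguments: {"type":"object","properties":{"series":{"type":"array"},"claw":{"type":"number"},"newtons":{"type":"number"}},"required":["series"]}

```bash
ls; mkdir -p pics; cat > h.py <<'E'
import numpy as np, cv2
from scipy.spatial.transform import Rotation as R
from bench import telemetry, vision, order, nets
def px2w(cam,uv,depth=None,z=None):
    i=vision.camera_info(cam); T=np.linalg.inv(np.array(i["camera_from_world"]))
    d=np.array([(uv[0]-i["cx"])/i["fx"],(uv[1]-i["cy"])/i["fy"],1.])
    if depth is not None: return T[:3,:3]@(d*depth)+T[:3,3]
    r=T[:3,:3]@d; return T[:3,3]+r*(z-T[2,3])/r[2]
def w2px(cam,p):
    i=vision.camera_info(cam); c=np.array(i["camera_from_world"])@np.r_[p,1]
    return [i["fx"]*c[0]/c[2]+i["cx"],i["fy"]*c[1]/c[2]+i["cy"]]
E
python3 - <<'E'
from h import *
np.set_printoptions(precision=3,suppress=True)
zs=dict(hob=0,bay=71,spatula_end=22,spatula_tip=14,basket=71,bail=221,hook_stand=0,hook_seat=265,pot=71,bowl=0,mug=0,jar=0,spatula=12)
for c in("top","scene"):
    p,d=vision.camera(c); cv2.imwrite(f"pics/{c}0.png",p[:,:,::-1])
    np.save(c+"d.npy",d)
    print(c,np.linalg.inv(np.array(vision.camera_info(c)["camera_from_world"]))[:3,3])
    for n,z in zs.items():
        for q in nets.spot_point(c,n)[:2]:
            u=q["uv"]; print(n,round(q["confidence"],2),np.round(u),np.round(px2w(c,u,z=z)))
print(telemetry.get_obs())
E
```

```text
pics
top [ 456.362   21.754 1244.218]
hob 0.6 [247. 277.] [526. 163.   0.]
bay 0.79 [243. 274.] [528. 166.  71.]
spatula_end 0.66 [222. 269.] [543. 224.  22.]
spatula_tip 0.69 [343. 290.] [499. -80.  14.]
spatula_tip 0.2 [243. 272.] [536. 172.  14.]
basket 0.82 [246. 278.] [520. 157.  71.]
basket 0.47 [222. 269.] [540. 215.  71.]
bail 0.55 [238. 272.] [523. 157. 221.]
hook_stand 0.95 [470. 266.] [ 568. -409.    0.]
hook_seat 0.68 [506. 298.] [ 481. -389.  265.]
pot 0.65 [333. 244.] [606. -49.  71.]
bowl 0.85 [392. 298.] [ 481. -208.    0.]
mug 0.96 [144. 242.] [609. 428.   0.]
mug 0.67 [504. 297.] [ 490. -495.    0.]
jar 0.68 [138. 292.] [481. 435.   0.]
spatula 0.84 [241. 270.] [543. 178.  12.]
scene [1524.916  227.05  1084.613]
hob 0.74 [387. 278.] [530. 163.   0.]
bay 0.77 [389. 257.] [524. 162.  71.]
spatula_end 0.91 [408. 280.] [546. 218.  22.]
basket 0.85 [388. 258.] [530. 159.  71.]
bail 0.94 [393. 209.] [512. 154. 221.]
hook_stand 0.58 [181. 254.] [ 584. -394.    0.]
hook_seat 0.74 [180. 152.] [ 479. -396.  265.]
pot 0.77 [300. 268.] [615. -49.  71.]
bowl 0.97 [258. 238.] [ 471. -211.    0.]
mug 0.94 [488. 320.] [606. 425.   0.]
mug 0.56 [391. 274.] [515. 172.   0.]
jar 0.82 [494. 284.] [482. 435.   0.]
spatula 0.67 [393. 278.] [539. 179.  12.]
{'clock': 1.4, 'joint_positions': array([-1.437,  0.381,  1.297,  0.   ,  1.464, -0.215]), 'joint_velocities': array([ 0.001, -0.001, -0.002,  0.   , -0.001,  0.   ]), 'joint_efforts': array([ -0.   , -44.833, -23.147,  -0.   ,   0.001,  -0.   ]), 'tool_pos': array([ 187.974, -516.853,  202.514]), 'orientation': array([ 0.985,  0.174,  0.   , -0.   ]), 'ft_force': array([-0.228,  0.26 ,  0.548]), 'ft_torque': array([ 0.   , -0.043, -0.007]), 'grip_force': 0.0, 'opening': 85.90795139586537}
```

View pics/top0.png

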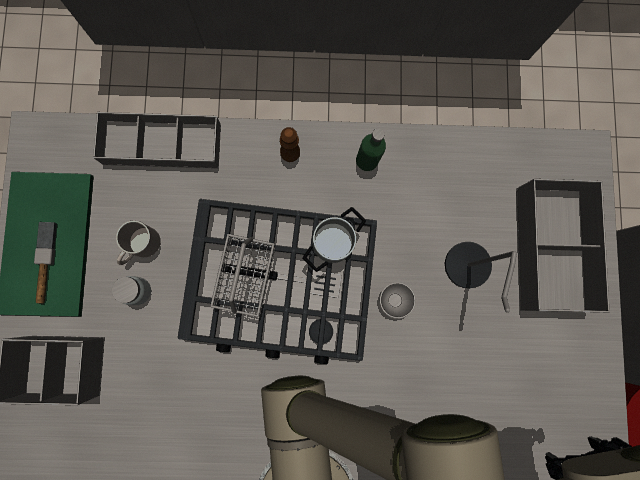

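View pics/scene0.png

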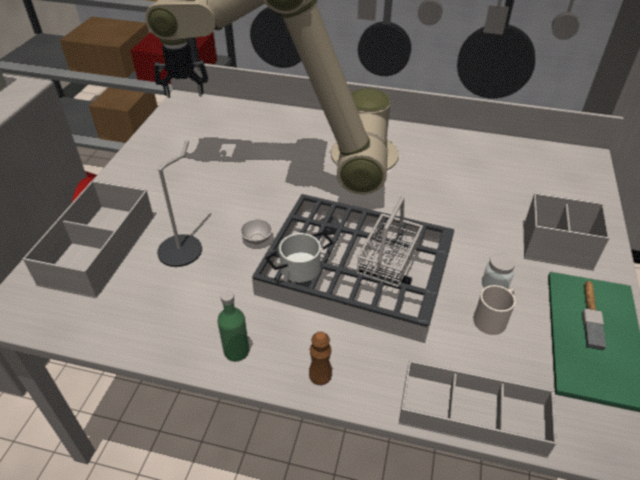

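The top view shows the hob turned about -7°, with the basket across the bay at px (245,275) and the bail along world x. The hook post base is at (470,266) and the hook runs from (513,252) to (507,311). Next I'll fit the bars from depth.

```bash
python3 - <<'E'
from h import *
np.set_printoptions(precision=1,suppress=True)
def cloud(c):
    d=np.load(c+"d.npy").astype(float); i=vision.camera_info(c); T=np.linalg.inv(np.array(i["camera_from_world"]))
    v,u=np.indices(d.shape); P=np.stack([(u-i["cx"])/i["fx"]*d,(v-i["cy"])/i["fy"]*d,d],-1)[d>0]
    return P@T[:3,:3].T+T[:3,3]
def line(P,n):
    if len(P)<4: print(n,len(P));return
    m=np.median(P,0); v=np.linalg.svd((P-P.mean(0))[:,:2])[2][0]; t=(P-P.mean(0))[:,:2]@v
    print(n,len(P),"mean",P.mean(0),"yaw",np.degrees(np.arctan2(v[1],v[0])),"ext",t.min(),t.max(),"zrange",P[:,2].min(),P[:,2].max())
    a=P[t.argmin()];b=P[t.argmax()];print("   ends",a,b)
for c in("top","scene"):
    P=cloud(c)
    s=(abs(P[:,0]-520)<90)&(abs(P[:,1]-157)<60)
    line(P[s&(P[:,2]>212)&(P[:,2]<235)],c+" bail")
    line(P[s&(P[:,2]>100)&(P[:,2]<145)],c+" basket walls")
    s=(P[:,0]>420)&(P[:,0]<620)&(abs(P[:,1]+400)<60)
    H=P[s&(P[:,2]>245)&(P[:,2]<300)]; line(H,c+" hook")
    for x in range(440,600,15):
        q=H[abs(H[:,0]-x)<7.5]
        if len(q): print(x,len(q),q.mean(0),q[:,2].max())
    g=P[(abs(P[:,0]-527)<220)&(P[:,1]>-170)&(P[:,1]<340)&(abs(P[:,2]-71)<4)]
    r=cv2.minAreaRect(g[:,:2].astype(np.float32)); print("grate",r)
E
```

```text
top bail 297 mean [523.3 159.1 225. ] yaw 169.56438856058935 ext -65.61057019870714 64.15634309271609 zrange 212.37611923114855 230.05188388340775
   ends [587.7 146.6 212.9] [460.3 171.7 218.7]
top basket walls 545 mean [523.3 156.6 128.8] yaw -172.35815931728905 ext -90.88212457885484 96.47135385021012 zrange 100.04299933657558 143.71693682364548
   ends [609.1 201.1 126.9] [430.9 120.2 131.8]
top hook 359 mean [ 519.  -390.9  274.7] yaw 170.1515406095436 ext -57.98373028663725 65.19546315941231 zrange 245.9651322700904 293.31065430168815
   ends [ 575.5 -404.5  279. ] [ 455.2 -377.4  291.9]
455 21 [ 458.3 -380.5  288.7] 293.31065430168815
470 45 [ 470.  -382.1  278.5] 289.4728823309947
485 38 [ 485.3 -385.   266.4] 273.1687654350503
500 44 [ 500.3 -388.   268.5] 272.5965234862688
515 38 [ 515.2 -390.6  272.6] 277.2410846209324
530 43 [ 530.  -392.9  275.9] 279.832615694301
545 39 [ 544.9 -395.6  279.2] 283.5511744499437
560 47 [ 560.4 -398.7  278.8] 284.6313757835957
575 44 [ 571.6 -399.   269.4] 285.74825841767336
grate ((521.2694091796875, 78.97315979003906), (440.1458435058594,
[... 481 characters left out ...]
 -9.725131823994117 ext -69.46318872225702 55.90624426878666 zrange 245.02446201249847 290.28223743285525
   ends [ 454.9 -382.6  286.5] [ 579.2 -399.5  259.1]
455 10 [ 459.5 -379.8  284.6] 288.60536526019416
470 35 [ 469.9 -381.8  277.5] 290.28223743285525
485 27 [ 484.1 -383.5  266. ] 274.9540211101254
500 17 [ 500.1 -385.6  266.1] 271.74814276516236
515 17 [ 514.6 -388.5  270. ] 273.5638868714294
530 18 [ 528.8 -391.4  273.3] 277.73965740892163
545 21 [ 544.7 -393.9  277.4] 281.62015680949787
560 22 [ 560.4 -396.7  279.6] 283.8789654586076
575 57 [ 574.  -399.3  265.4] 285.30633260876493
grate ((522.588623046875, 79.48670959472656), (440.1374206542969, 346.52703857421875), 84.51220703125)
```

```bash
cat >> h.py <<'E'
def pose(p,yaw,tilt=0):  # tool x at yaw, z down, then tilt about tool y (deg)
    return np.array(p,float), R.from_euler('z',yaw,degrees=True)*R.from_euler('x',180,degrees=True)*R.from_euler('y',tilt,degrees=True)
def now():
    o=telemetry.get_obs(); return o["tool_pos"],R.from_quat(o["orientation"])
def chain(*wps,start=None):
    a=start or now()
    for b in wps:
        s=a[1].inv().apply(b[0]-a[0])/1000; r=(a[1].inv()*b[1]).as_rotvec(degrees=True)
        print("to",np.round(b[0],1),"shift m",np.round(s,4),"rot",np.round(r,2),"min rows",round(max(np.linalg.norm(s)/.0417,np.linalg.norm(r)/7.16),1)); a=b
E
python3 - <<'E'
from h import *
print(telemetry.get_obs()["clock"])
g=np.array([556.4,152.8]); 
chain(pose([310,-290,240],5),pose([433,-70,270],-10.5),pose([*g,290],-10.5),pose([*g,200],-10.5))
E
```

```text
1.4
to [ 310. -290.  240.] shift m [ 0.1922 -0.1715 -0.0375] rot [-0.   -0.   14.98] min rows 6.2
to [433. -70. 270.] shift m [ 0.1417 -0.2084 -0.03  ] rot [ 0.  -0.  15.5] min rows 6.1
to [556.4 152.8 290. ] shift m [ 0.0807 -0.2416 -0.02  ] rot [0. 0. 0.] min rows 6.1
to [556.4 152.8 200. ] shift m [ 0.   -0.    0.09] rot [0. 0. 0.] min rows 2.2
```

Request:
servo_tool(
  series=[
    [0.0275, -0.0245, -0.005, 0, 0, 2],
    [0.055, -0.049, -0.011, 0, 0, 4.3],
    [0.0825, -0.0735, -0.016, 0, 0, 6.5],
    [0.11, -0.098, -0.0215, 0, 0, 8.6],
    [0.1375, -0.1225, -0.027, 0, 0, 10.7],
    [0.165, -0.147, -0.032, 0, 0, 12.9],
    [0.192, -0.1715, -0.0375, 0, 0, 15],
  ],
  claw=0.7,
)

```text
clock: 1.98
tool_pos: [310.2, -288.4, 240.4]
orientation: [0.999, 0.042, 0.0, 0.0]
ft_force: [0.2, -0.8, 0.5]
opening: 59.9
grip_force: 0.0
```

Request:
servo_tool(
  series=[
    [0.02, -0.03, -0.004, 0, 0, 2.2],
    [0.04, -0.06, -0.009, 0, 0, 4.4],
    [0.061, -0.0895, -0.013, 0, 0, 6.6],
    [0.081, -0.119, -0.017, 0, 0, 8.9],
    [0.101, -0.149, -0.021, 0, 0, 11],
    [0.121, -0.179, -0.026, 0, 0, 13.3],
    [0.142, -0.208, -0.03, 0, 0, 15.5],
  ],
)

```text
clock: 2.57
tool_pos: [433.6, -68.6, 270.6]
orientation: [0.996, -0.093, 0.0, 0.0]
ft_force: [-0.5, -2.0, 0.2]
opening: 60.0
grip_force: 0.0
```

Request:
servo_tool(
  series=[
    [0.0115, -0.0345, -0.003, 0, 0, 0],
    [0.023, -0.069, -0.006, 0, 0, 0],
    [0.0345, -0.1035, -0.009, 0, 0, 0],
    [0.046, -0.138, -0.012, 0, 0, 0],
    [0.0575, -0.1725, -0.015, 0, 0, 0],
    [0.069, -0.207, -0.018, 0, 0, 0],
    [0.0805, -0.2415, -0.02, 0, 0, 0],
    [0.0805, -0.2415, -0.02, 0, 0, 0],
  ],
)

```text
clock: 3.23
tool_pos: [558.0, 156.9, 289.2]
orientation: [0.996, -0.089, -0.0, -0.001]
ft_force: [0.8, -0.3, 0.5]
opening: 59.9
grip_force: 0.0
```

```bash
python3 - <<'E'
from h import *
p,d=vision.camera("wrist"); cv2.imwrite("pics/w1.png",p[:,:,::-1])
print(nets.spot_point("wrist","bail")[:2])
print({k:v for k,v in vision.camera_info("wrist").items()})
print(now()[0],now()[1].as_quat())
chain(pose([556.4,152.8,200],-10.5))
E
```

```text
[{'uv': [328.2, 284.2], 'confidence': 0.66}, {'uv': [312.3, 205.2], 'confidence': 0.57}]
{'fx': 371.64829954431775, 'fy': 371.64829954431775, 'cx': 323.48286080323834, 'cy': 238.71237254265907, 'tool_from_camera': array([[-3.52541594e-04, -9.60573454e-01, -2.78026107e-01,
         6.94470426e+01],
       [ 9.99999915e-01, -3.97653308e-04,  1.05866486e-04,
         4.17660451e-01],
       [-2.12250537e-04, -2.78026046e-01,  9.60573512e-01,
        -1.70685321e+02],
       [ 0.00000000e+00,  0.00000000e+00,  0.00000000e+00,
         1.00000000e+00]])}
[556.52025413 153.14244806 289.4285942 ] [ 9.95884209e-01 -9.06335527e-02 -4.14605563e-04  1.69918490e-04]
to [556.4 152.8 200. ] shift m [0.     0.0003 0.0894] rot [0.02 0.05 0.1 ] min rows 2.1
```

View pics/w1.png

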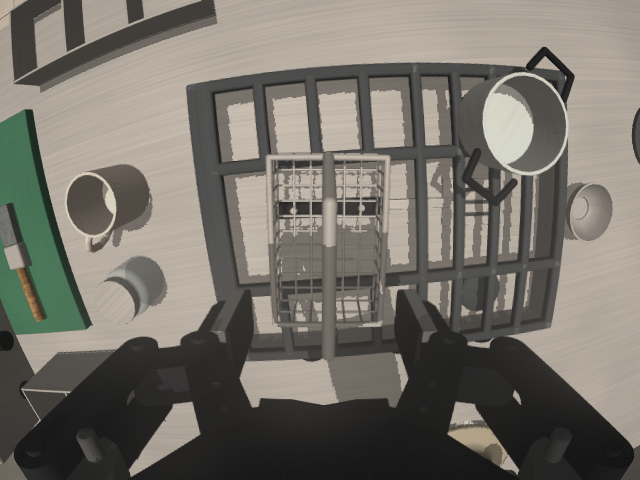

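The wrist view shows the bail bar at column ~328, midway between the fingers at 250 and 397 and parallel to the pads. I'll descend and grip.

Request:
servo_tool(
  series=[
    [0, 0, 0.03, 0, 0, 0],
    [0, 0, 0.06, 0, 0, 0],
    [0, 0, 0.08, 0, 0, 0],
    [0, 0, 0.0895, 0, 0, 0],
    [0, 0, 0.0895, 0, 0, 0],
    [0, 0, 0.0895, 0, 0, 0],
  ],
)

```text
clock: 3.83
tool_pos: [556.7, 151.6, 201.6]
orientation: [0.996, -0.092, 0.001, -0.0]
ft_force: [-0.3, 0.2, -0.8]
opening: 59.9
grip_force: 0.0
```

Request:
servo_tool(
  series=[
    [0, 0, 0, 0, 0, 0],
    [0, 0, 0, 0, 0, 0],
    [0, 0, 0, 0, 0, 0],
    [0, 0, 0, 0, 0, 0],
    [0, 0, 0, 0, 0, 0],
    [0, 0, 0, 0, 0, 0],
  ],
  claw=0,
  newtons=100,
)

```text
clock: 4.33
tool_pos: [556.5, 152.3, 200.7]
orientation: [0.996, -0.092, 0.0, -0.0]
ft_force: [-0.4, -0.3, 0.5]
opening: -0.1
grip_force: 0.0
```

Request:
servo_tool(
  series=[
    [0, 0, -0.005, 0, 0, 0],
    [0, 0, -0.015, 0, 0, 0],
    [0, 0, -0.03, 0, 0, 0],
    [0, 0, -0.045, 0, 0, 0],
    [0, 0, -0.06, 0, 0, 0],
    [0, 0, -0.06, 0, 0, 0],
  ],
)

```text
clock: 4.83
tool_pos: [557.4, 152.4, 263.8]
orientation: [0.996, -0.092, 0.003, -0.0]
ft_force: [-0.5, -0.8, -0.0]
opening: 0.2
grip_force: 0.0
```

```bash
python3 - <<'E'
from h import *
p,d=vision.camera("wrist"); cv2.imwrite("pics/w2.png",p[:,:,::-1])
i=vision.camera_info("wrist"); t,r=now(); T=np.array(i["tool_from_camera"])
for row in range(100,440,20):
    c=d[row,300:360]; k=c[c>0].min(); u=300+np.where(c==k)[0][0]
    x,y=(u-i["cx"])/i["fx"],(row-i["cy"])/i["fy"]; th=np.hypot(x,y); ray=np.array([x/th*np.tan(th),y/th*np.tan(th),1])*k
    q=T[:3,:3]@ray+T[:3,3]; print(row,u,k,np.round(r.apply(q)+t))
E
```

```text
100 303 340.39404 [662. 152.  69.]
120 310 345.43887 [642. 149.  69.]
140 307 350.37244 [623. 156.  70.]
160 323 277.964 [606. 143. 149.]
180 320 246.95822 [595. 147. 185.]
200 321 219.85846 [587. 148. 215.]
220 322 213.6629 [577. 149. 224.]
240 318 217.68285 [566. 154. 224.]
260 325 220.97472 [553. 152. 224.]
280 322 223.91237 [541. 156. 224.]
300 319 135.27397 [567. 152. 309.]
320 325 119.819084 [567. 149. 325.]
340 335 105.62963 [567. 146. 339.]
360 359 88.77059 [570. 140. 356.]
380 353 79.50322 [572. 142. 365.]
400 352 72.61248 [572. 143. 372.]
420 358 67.10994 [571. 142. 378.]
```

View pics/w2.png

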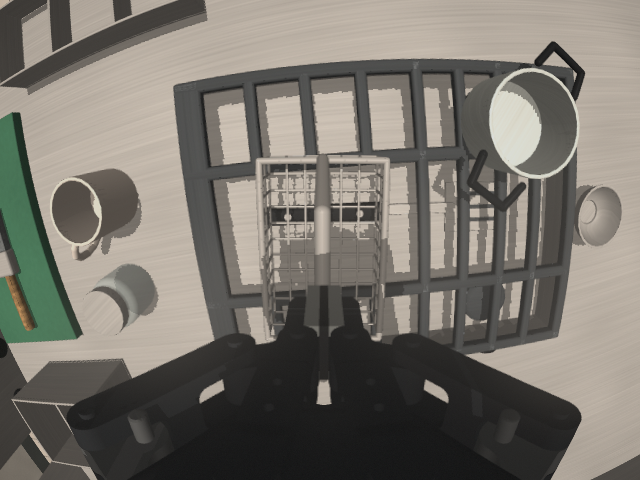

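The fingers shut empty, and the basket is unmoved with its bar top at z≈224. I'll retry, closing in small steps and watching the opening.

Request:
servo_tool(
  series=[
    [0, 0, 0, 0, 0, 0],
    [0, 0, 0, 0, 0, 0],
    [0, 0, 0, 0, 0, 0],
    [0, 0, 0, 0, 0, 0],
  ],
  claw=0.5,
)

```text
clock: 5.22
tool_pos: [556.2, 152.2, 259.8]
orientation: [0.996, -0.092, -0.001, 0.0]
ft_force: [0.5, -0.2, -0.2]
opening: 42.6
grip_force: 0.0
```

Request:
servo_tool(
  series=[
    [0, 0, 0.03, 0, 0, 0],
    [0, 0, 0.058, 0, 0, 0],
    [0, 0, 0.058, 0, 0, 0],
    [0, 0, 0.058, 0, 0, 0],
    [0, 0, 0.058, 0, 0, 0],
    [0, 0, 0.058, 0, 0, 0],
  ],
)

```text
clock: 5.72
tool_pos: [557.2, 152.3, 204.4]
orientation: [0.996, -0.092, 0.002, -0.0]
ft_force: [-0.0, -0.2, 1.2]
opening: 42.6
grip_force: 0.0
```

Request:
servo_tool(
  series=[
    [0, 0, 0, 0, 0, 0],
    [0, 0, 0, 0, 0, 0],
    [0, 0, 0, 0, 0, 0],
  ],
  claw=0.2,
  newtons=60,
)

```text
clock: 5.97
tool_pos: [556.6, 152.3, 203.2]
orientation: [0.996, -0.092, 0.001, -0.0]
ft_force: [-0.4, -0.4, -0.7]
opening: 16.8
grip_force: 0.0
```

Request:
servo_tool(
  series=[
    [0, 0, 0, 0, 0, 0],
    [0, 0, 0, 0, 0, 0],
    [0, 0, 0, 0, 0, 0],
  ],
  claw=0.06,
)

```text
clock: 6.22
tool_pos: [556.4, 152.2, 202.6]
orientation: [0.996, -0.092, 0.0, 0.0]
ft_force: [-0.1, -0.2, -0.4]
opening: 5.2
grip_force: 0.0
```

```bash
python3 - <<'E'
from h import *
p,d=vision.camera("wrist"); s,_=vision.camera("scene")
im=np.hstack([cv2.resize(p[180:400,220:440],(400,400)),cv2.resize(s[150:290,320:460],(400,400))])
cv2.imwrite("pics/w3.png",im[:,:,::-1]); print(telemetry.get_obs())
E
```

```text
{'clock': 6.3167, 'joint_positions': array([ 6.19366858e-02,  4.28117027e-01,  1.22019548e+00, -2.15157140e-05,
        1.49324740e+00,  1.81625323e+00]), 'joint_velocities': array([-0.0004451 , -0.0005363 , -0.00018637, -0.00102854,  0.00068387,
       -0.00238576]), 'joint_efforts': array([ 6.90658289e-04, -4.76952767e+01, -2.34323591e+01,  6.79823302e-05,
        1.55837555e-03,  2.05081903e-05]), 'tool_pos': array([556.40599018, 152.22565936, 202.57008341]), 'orientation': array([ 9.95793071e-01, -9.16305637e-02,  1.78227386e-05,  8.09240757e-06]), 'ft_force': array([ 0.89442088,  0.63669167, -0.46903995]), 'ft_torque': array([-0.03239076,  0.02931008, -0.02015661]), 'grip_force': 0.0, 'opening': 4.811070622914257}
```

View pics/w3.png

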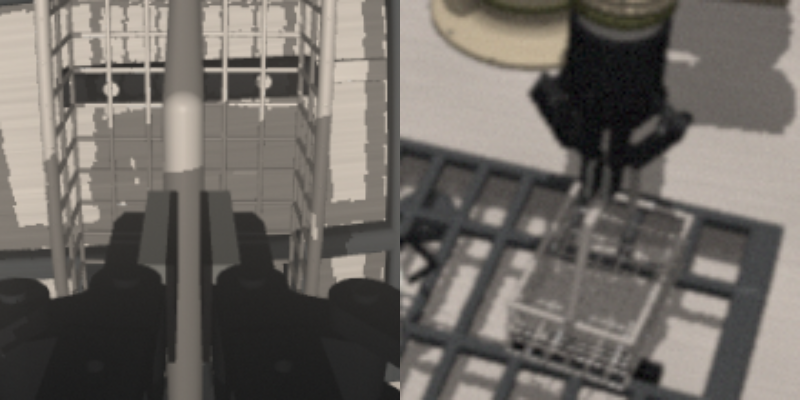

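The bar lies between the pads at crop px (185,200–260), but an opening of 4.8 mm with no grip force doesn't fit a 10 mm bar. I'll check where the pads and bar are in depth.

```bash
python3 - <<'E'
from h import *
p,d=vision.camera("wrist")
i=vision.camera_info("wrist"); t,r=now(); T=np.array(i["tool_from_camera"])
for row in (230,260,280,290,300,310,320,340,360):
  o=[]
  for u in (302,308,312,315,318,320,322,324,327,330,333,340):
    k=d[row,u]; x,y=(u-i["cx"])/i["fx"],(row-i["cy"])/i["fy"]; th=np.hypot(x,y); ray=np.array([x/th*np.tan(th),y/th*np.tan(th),1])*k
    q=T[:3,:3]@ray+T[:3,3]; o.append("%d,%d,%d"%tuple(q))
  print(row,o)
print(p[260,315:332].tolist())
E
```

```text
230 ['-10,-17,130', '-20,-14,171', '28,-4,-16', '29,-3,-19', '29,-1,-19', '29,-1,-19', '29,0,-19', '29,0,-19', '29,1,-18', '28,3,-16', '-20,9,171', '-20,16,170']
260 ['-36,-17,129', '-58,-15,191', '17,-4,-22', '17,-3,-23', '69,0,-170', '17,-1,-22', '17,0,-22', '17,0,-21', '17,1,-22', '16,3,-20', '-58,10,191', '-58,17,191']
280 ['-55,-18,130', '-80,-15,191', '7,-4,-21', '7,-3,-21', '8,-1,-22', '7,-1,-22', '8,0,-22', '7,0,-22', '8,1,-22', '7,3,-20', '-80,10,190', '-80,17,192']
290 ['9,-8,-36', '10,-5,-37', '9,-4,-36', '9,-2,-37', '2,-1,-21', '3,-1,-22', '3,0,-23', '3,0,-22', '2,1,-21', '2,3,-21', '9,4,-37', '9,6,-37']
300 ['10,-7,-47', '9,-5,-45', '9,-3,-45', '9,-2,-45', '-1,-1,-22', '-1,-1,-23', '0,0,-23', '-1,0,-22', '-2,1,-21', '1,3,-28', '9,3,-45', '10,6,-47']
310 ['10,-7,-55', '9,-4,-54', '10,-3,-54', '10,-2,-55', '-6,-2,-22', '-6,-1,-22', '-5,0,-23', '-6,0,-22', '-7,2,-21', '-3,3,-28', '9,3,-54', '10,6,-55']
320 ['9,-6,-61', '9,-4,-61', '9,-3,-61', '10,-2,-62', '-6,-1,-31', '-11,-1,-22', '-11,0,-23', '-11,0,-22', '-12,2,-21', '-7,3,-30', '10,3,-62', '10,5,-62']
340 ['11,-5,-76', '10,-4,-75', '4,-3,-65', '69,0,-170', '-22,-2,-22', '-22,-1,-22', '-21,0,-23', '-21,0,-23', '-23,2,-21', '-2,2,-53', '4,3,-65', '10,5,-75']
360 ['15,-4,-92', '3,-4,-76', '-3,-3,-65', '-4,-2,-65', '-33,-2,-22', '-33,-1,-23', '-33,0,-22', '-33,0,-23', '-33,2,-22', '-9,2,-56', '-4,3,-64', '3,5,-76']
[[187, 176, 164], [194, 183, 171], [197, 186, 174], [199, 188, 176], [201, 191, 178], [203, 192, 179], [202, 191, 179], [197, 186, 173], [193, 182, 169], [190, 179, 168], [185, 176, 164], [180, 170, 159], [175, 165, 154], [166, 158, 146], [154, 147, 136], [140, 132, 124], [125, 118, 110]]
```

By depth, the fingers end about 31 mm behind the stated TCP, so they closed above the bar. I'll open, go 31 mm lower and close again.

Request:
servo_tool(
  series=[
    [0, 0, 0, 0, 0, 0],
    [0, 0, 0, 0, 0, 0],
    [0, 0, 0, 0, 0, 0],
    [0, 0, 0, 0, 0, 0],
  ],
  claw=0.5,
)

```text
clock: 6.7
tool_pos: [556.4, 152.2, 202.5]
orientation: [0.996, -0.092, 0.0, 0.0]
ft_force: [0.3, -0.0, -0.0]
opening: 42.6
grip_force: 0.0
```

Request:
servo_tool(
  series=[
    [0, 0, 0.01, 0, 0, 0],
    [0, 0, 0.02, 0, 0, 0],
    [0, 0, 0.031, 0, 0, 0],
    [0, 0, 0.031, 0, 0, 0],
    [0, 0, 0.031, 0, 0, 0],
  ],
)

```text
clock: 7.12
tool_pos: [555.9, 152.2, 170.5]
orientation: [0.996, -0.092, -0.001, 0.0]
ft_force: [0.7, 0.3, 0.6]
opening: 42.8
grip_force: 0.0
```

Request:
servo_tool(
  series=[
    [0, 0, 0, 0, 0, 0],
    [0, 0, 0, 0, 0, 0],
    [0, 0, 0, 0, 0, 0],
    [0, 0, 0, 0, 0, 0],
    [0, 0, 0, 0, 0, 0],
  ],
  claw=0,
  newtons=100,
)

```text
clock: 7.53
tool_pos: [556.8, 152.4, 172.2]
orientation: [0.996, -0.092, 0.001, -0.0]
ft_force: [0.2, 0.4, 3.3]
opening: 6.9
grip_force: 97.7
```

Gripped, with 98 N on the pads. Now I'll lift and plan the carry.

Request:
servo_tool(
  series=[
    [0, 0, -0.005, 0, 0, 0],
    [0, 0, -0.015, 0, 0, 0],
    [0, 0, -0.03, 0, 0, 0],
    [0, 0, -0.05, 0, 0, 0],
    [0, 0, -0.07, 0, 0, 0],
    [0, 0, -0.09, 0, 0, 0],
    [0, 0, -0.11, 0, 0, 0],
    [0, 0, -0.118, 0, 0, 0],
  ],
)

```text
clock: 8.2
tool_pos: [556.9, 152.2, 292.9]
orientation: [0.996, -0.092, 0.002, -0.0]
ft_force: [0.4, -0.6, -2.2]
opening: 6.9
grip_force: 97.6
```

```bash
python3 - <<'E'
from h import *
o=telemetry.get_obs();print(o["clock"],o["tool_pos"],o["opening"],o["grip_force"],o["ft_force"])
chain(pose([500,-50,290],30),pose([440,-260,290],70),pose([421.6,-339.3,270],80.2),pose([490.6,-351.2,270],80.2),pose([490.6,-351.2,225],80.2))
E
```

```text
8.2 [556.8707039  152.1768994  292.87767215] 6.936668275992376 97.59173154830933 [ 0.39795099 -0.6159951  -2.22677286]
to [500. -50. 290.] shift m [-0.019   0.2092  0.0026] rot [ 4.000e-02 -2.500e-01 -4.052e+01] min rows 5.7
to [ 440. -260.  290.] shift m [-0.157   0.1519  0.    ] rot [  0.   0. -40.] min rows 5.6
to [ 421.6 -339.3  270. ] shift m [-0.0808  0.0098  0.02  ] rot [  0.    0.  -10.2] min rows 2.0
to [ 490.6 -351.2  270. ] shift m [0.   0.07 0.  ] rot [0. 0. 0.] min rows 1.7
to [ 490.6 -351.2  225. ] shift m [ 0.    -0.     0.045] rot [0. 0. 0.] min rows 1.1
```

Request:
servo_tool(
  series=[
    [-0.001, 0.015, 0, 0, 0, -3],
    [-0.004, 0.043, 0, 0, 0, -8],
    [-0.007, 0.073, 0, 0, 0, -14],
    [-0.01, 0.105, 0, 0, 0, -20],
    [-0.012, 0.135, 0, 0, 0, -26],
    [-0.015, 0.165, 0, 0, 0, -32],
    [-0.018, 0.195, 0, 0, 0, -37.5],
    [-0.019, 0.209, 0, 0, 0, -40.5],
  ],
)

```text
clock: 8.87
tool_pos: [498.4, -52.4, 289.3]
orientation: [0.966, 0.26, -0.001, 0.0]
ft_force: [0.5, -0.1, -1.7]
opening: 7.1
grip_force: 97.6
```

Request:
servo_tool(
  series=[
    [-0.012, 0.012, 0, 0, 0, -3],
    [-0.032, 0.031, 0, 0, 0, -8],
    [-0.055, 0.053, 0, 0, 0, -14],
    [-0.079, 0.076, 0, 0, 0, -20],
    [-0.102, 0.099, 0, 0, 0, -26],
    [-0.125, 0.121, 0, 0, 0, -32],
    [-0.146, 0.141, 0, 0, 0, -37],
    [-0.157, 0.152, 0, 0, 0, -40],
  ],
)

```text
clock: 9.53
tool_pos: [438.2, -262.5, 289.0]
orientation: [0.819, 0.574, -0.0, -0.0]
ft_force: [0.1, 0.3, -2.3]
opening: 6.8
grip_force: 97.6
```

Request:
servo_tool(
  series=[
    [-0.01, 0.001, 0.003, 0, 0, -1.5],
    [-0.03, 0.004, 0.008, 0, 0, -4],
    [-0.05, 0.006, 0.013, 0, 0, -6.5],
    [-0.07, 0.0085, 0.018, 0, 0, -9],
    [-0.081, 0.01, 0.02, 0, 0, -10.2],
    [-0.081, 0.01, 0.02, 0, 0, -10.2],
    [-0.081, 0.01, 0.02, 0, 0, -10.2],
  ],
)

```text
clock: 10.12
tool_pos: [421.0, -339.3, 269.1]
orientation: [0.766, 0.643, 0.0, -0.001]
ft_force: [-0.8, 0.7, -2.1]
opening: 6.7
grip_force: 97.7
```

```bash
python3 - <<'E'
from h import *
p,d=vision.camera("wrist"); s,_=vision.camera("scene")
im=np.hstack([cv2.resize(p,(480,360)),cv2.resize(s[60:300,90:300],(315,360))])
cv2.imwrite("pics/w4.png",im[:,:,::-1])
o=telemetry.get_obs();print(o["clock"],o["tool_pos"],o["opening"],o["grip_force"],o["ft_force"],o["ft_torque"])
i=vision.camera_info("wrist"); t,r=now(); T=np.array(i["tool_from_camera"])
x,y=np.meshgrid((np.arange(640)-i["cx"])/i["fx"],(np.arange(480)-i["cy"])/i["fy"]); th=np.hypot(x,y)+1e-9
ray=np.stack([x/th*np.tan(th),y/th*np.tan(th),np.ones_like(x)],-1)*d[...,None]
W=r.apply((ray[(d>0)&(th<1.4)]@T[:3,:3].T+T[:3,3]))+t
for n,m in dict(bail=(abs(W[:,0]-422)<25)&(W[:,2]>300)&(W[:,2]<330)&(W[:,1]<-355),hook=(W[:,0]>445)&(W[:,0]<600)&(abs(W[:,1]+390)<30)&(W[:,2]>255)&(W[:,2]<300)).items():
    P=W[m]
    if len(P)<10: print(n,len(P)); continue
    v=np.linalg.svd((P-P.mean(0))[:,:2],full_matrices=False)[2][0]; print(n,len(P),P.mean(0).round(1),P.min(0).round(1),P.max(0).round(1),np.degrees(np.arctan2(v[1],v[0])))
E
```

```text
10.2167 [ 421.40700614 -338.63074751  269.73766983] 7.045234297110571 97.65066504478455 [ 0.10369479 -0.57244988 -2.29042998] [ 0.08358157 -0.06857417  0.06174708]
bail 769 [ 416.  -364.2  322. ] [ 409.8 -375.4  318.2] [ 421.2 -355.   324.4] -99.93179538713014
hook 2861 [ 525.8 -391.4  272.1] [ 471.  -405.4  255.4] [ 576.5 -378.5  283.1] 169.75966962853786
```

View pics/w4.png

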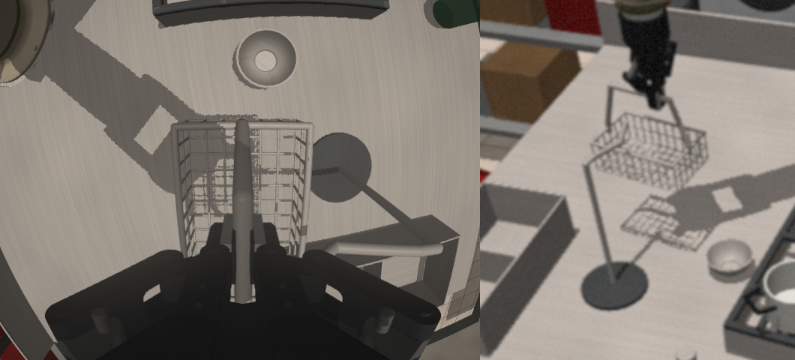

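The view shows the basket level in the grip, with the hook to its right (row ~245) between bail and rim height. The bar is at z≈318, clear of the tip at 290. I'll move in along the hook and lower.

Request:
servo_tool(
  series=[
    [0, 0.008, 0, 0, 0, 0],
    [0, 0.02, 0, 0, 0, 0],
    [0, 0.034, 0, 0, 0, 0],
    [0, 0.048, 0, 0, 0, 0],
    [0, 0.06, 0, 0, 0, 0],
    [0, 0.068, 0, 0, 0, 0],
    [0, 0.07, 0, 0, 0, 0],
    [0, 0.07, 0, 0, 0, 0],
  ],
)

```text
clock: 10.88
tool_pos: [490.7, -351.0, 269.3]
orientation: [0.765, 0.644, -0.0, -0.0]
ft_force: [0.0, 0.4, -2.1]
opening: 7.0
grip_force: 97.7
```

Request:
servo_tool(
  series=[
    [0, 0, 0.007, 0, 0, 0],
    [0, 0, 0.015, 0, 0, 0],
    [0, 0, 0.024, 0, 0, 0],
    [0, 0, 0.033, 0, 0, 0],
    [0, 0, 0.04, 0, 0, 0],
    [0, 0, 0.042, 0, 0, 0],
    [0, 0, 0.042, 0, 0, 0],
    [0, 0, 0.042, 0, 0, 0],
  ],
)

```text
clock: 11.55
tool_pos: [490.2, -351.5, 227.7]
orientation: [0.765, 0.644, -0.0, 0.0]
ft_force: [-0.4, 0.2, -2.4]
opening: 6.8
grip_force: 97.7
```

Request:
servo_tool(
  series=[
    [0, 0, 0.0015, 0, 0, 0],
    [0, 0, 0.003, 0, 0, 0],
    [0, 0, 0.0045, 0, 0, 0],
    [0, 0, 0.0045, 0, 0, 0],
  ],
)

```text
clock: 11.88
tool_pos: [490.8, -351.7, 223.8]
orientation: [0.765, 0.644, 0.0, 0.001]
ft_force: [2.9, -0.8, 3.3]
opening: 6.7
grip_force: 98.1
```

Contact with the hook (fz went from -2.2 to +3.3). I'll release gently and rise.

Request:
servo_tool(
  series=[
    [0, 0, 0, 0, 0, 0],
    [0, 0, 0, 0, 0, 0],
    [0, 0, 0, 0, 0, 0],
    [0, 0, 0, 0, 0, 0],
    [0, 0, 0, 0, 0, 0],
    [0, 0, 0, 0, 0, 0],
  ],
  claw=0.4,
)

```text
clock: 12.38
tool_pos: [490.1, -351.4, 223.0]
orientation: [0.765, 0.644, -0.0, -0.0]
ft_force: [-0.3, -0.5, -0.3]
opening: 34.3
grip_force: 0.0
```

Request:
servo_tool(
  series=[
    [0, 0, -0.01, 0, 0, 0],
    [0, 0, -0.025, 0, 0, 0],
    [0, 0, -0.045, 0, 0, 0],
    [0, 0, -0.07, 0, 0, 0],
    [0, 0, -0.1, 0, 0, 0],
    [0, 0, -0.12, 0, 0, 0],
  ],
)

```text
clock: 12.88
tool_pos: [490.2, -351.3, 346.7]
orientation: [0.765, 0.644, 0.0, 0.002]
ft_force: [0.1, 0.4, 0.1]
opening: 34.3
grip_force: 0.0
```

```bash
python3 - <<'E'
from h import *
p,d=vision.camera("wrist"); s,_=vision.camera("scene")
im=np.hstack([cv2.resize(p,(480,360)),cv2.resize(s[60:300,90:300],(315,360))])
cv2.imwrite("pics/w5.png",im[:,:,::-1])
print(now()[0])
chain(pose([470,-130,300],80),pose([528,120,260],83.5))
E
```

```text
[ 490.68069197 -351.839261    347.62360027]
to [ 470. -130.  300.] shift m [ 0.2153 -0.0585  0.0462] rot [0.36 0.27 0.19] min rows 5.5
to [528. 120. 260.] shift m [0.2563 0.0137 0.04  ] rot [ 0.   0.  -3.5] min rows 6.2
```

View pics/w5.png

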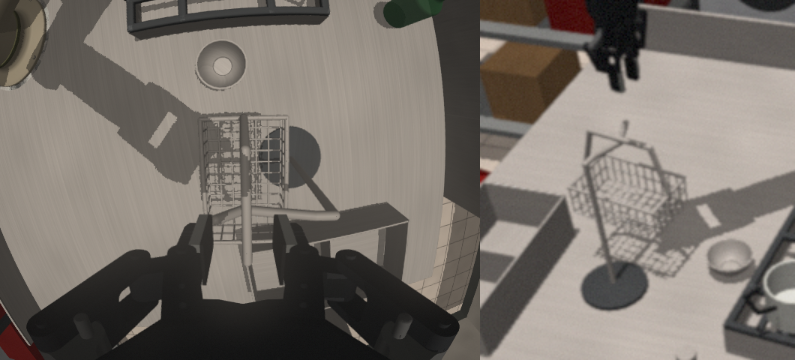

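The wrist view shows the bail resting on the hook at (247,213), and the scene view shows the basket hanging freely. Next is the spatula.

Request:
servo_tool(
  series=[
    [0.03, -0.008, 0.006, 0, 0, 0],
    [0.062, -0.017, 0.013, 0, 0, 0],
    [0.094, -0.026, 0.02, 0, 0, 0],
    [0.126, -0.034, 0.027, 0, 0, 0],
    [0.158, -0.043, 0.034, 0, 0, 0],
    [0.19, -0.052, 0.041, 0, 0, 0],
    [0.2155, -0.0585, 0.046, 0, 0, 0],
  ],
)

```text
clock: 13.57
tool_pos: [468.3, -126.7, 296.4]
orientation: [0.765, 0.644, -0.0, -0.001]
ft_force: [0.4, -0.6, -1.1]
opening: 34.0
grip_force: 0.0
```

Request:
servo_tool(
  series=[
    [0.034, 0.002, 0.005, 0, 0, -0.5],
    [0.068, 0.004, 0.011, 0, 0, -1],
    [0.102, 0.006, 0.016, 0, 0, -1.5],
    [0.136, 0.008, 0.021, 0, 0, -2],
    [0.17, 0.009, 0.027, 0, 0, -2.5],
    [0.204, 0.011, 0.032, 0, 0, -3],
    [0.238, 0.013, 0.037, 0, 0, -3.3],
    [0.256, 0.014, 0.04, 0, 0, -3.5],
  ],
)

```text
clock: 14.23
tool_pos: [526.4, 124.0, 256.1]
orientation: [0.744, 0.668, -0.0, -0.001]
ft_force: [0.7, -0.6, -0.3]
opening: 34.0
grip_force: 0.0
```

```bash
cat >> h.py <<'E'
def wcloud(d):
    i=vision.camera_info("wrist"); t,r=now(); T=np.array(i["tool_from_camera"])
    x,y=np.meshgrid((np.arange(640)-i["cx"])/i["fx"],(np.arange(480)-i["cy"])/i["fy"]); th=np.hypot(x,y)+1e-9
    ray=np.stack([x/th*np.tan(th),y/th*np.tan(th),np.ones_like(x)],-1)*d[...,None]
    return r.apply((ray@T[:3,:3].T+T[:3,3]).reshape(-1,3)).reshape(480,640,3)+t
E
python3 - <<'E'
from h import *
np.set_printoptions(precision=1,suppress=True)
telemetry.get_obs()
p,d=vision.camera("wrist"); W=wcloud(d); cv2.imwrite("pics/w6.png",p[:,:,::-1])
print(now()[0])
def px(uv): return W[int(uv[1]),int(uv[0])]
for n in("spatula_end","spatula_tip","spatula","bay"):
    for q in nets.spot_point("wrist",n)[:1]: print(n,q["confidence"],q["uv"],px(q["uv"]))
for q in nets.silhouettes("wrist","spatula")[:1]:
    P=W[q["region"]&(d>0)]; H=P[(P[:,2]>26)&(P[:,2]<40)]
    print(q["confidence"],len(P),len(H),P.min(0),P.max(0))
    r=cv2.minAreaRect(H[:,:2].astype(np.float32)); print("handle",r,H.mean(0),cv2.boxPoints(r))
    L=P[P[:,2]<26]; print(len(L),L.mean(0))
p,d=vision.camera("top")
for q in nets.silhouettes("top","spatula")[:1]:
    print(q["confidence"],q["region"].sum()); v,u=np.nonzero(q["region"])
    P=np.array([px2w("top",(a,b),z=25) for a,b in zip(u,v)]); print(cv2.minAreaRect(P[:,:2].astype(np.float32)))
for n,z in(("spatula_end",22),("spatula_tip",14)):
    for q in nets.spot_point("top",n)[:1]: print(n,q["confidence"],px2w("top",q["uv"],z=z))
print(telemetry.get_obs()["clock"])
E
```

```text
[526.5 125.4 255.5]
spatula_end 0.74 [332.4, 103.1] [545.1 229.3  10.2]
spatula_tip 0.89 [325.4, 344.8] [509.9 -29.8  68.7]
spatula 0.71 [335.7, 150.1] [542.5 177.4  30.7]
bay 0.63 [326.5, 164.4] [531.4 163.4  28.3]
0.87 4542 2285 [480.7 -58.7   9.1] [556.6 226.8  70.2]
handle ((538.9437866210938, 156.95529174804688), (140.11114501953125, 20.038265228271484), 82.94136810302734) [539.2 159.   30.3] [[520.4  88.7]
 [540.3  86.2]
 [557.5 225.2]
 [537.6 227.7]]
2222 [517.1  -5.2  15.1]
0.57 632
((517.9899291992188, 3.8452529907226562), (150.30911254882812, 58.7281494140625), 82.44857788085938)
spatula_tip 0.91 [500.7 -86.1  14. ]
14.7333
```

View pics/w6.png

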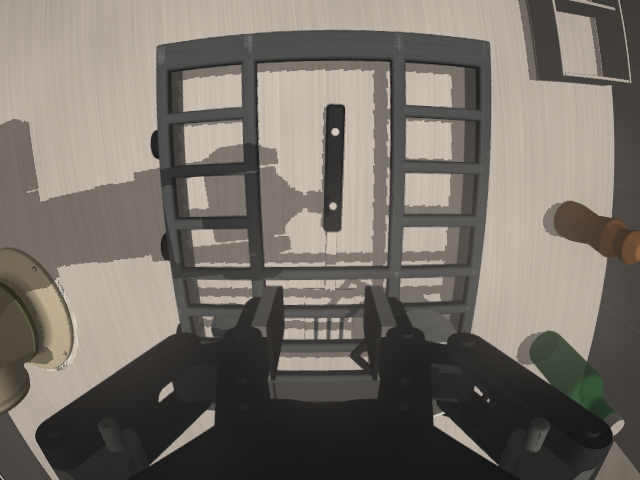

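The handle is clearly in the bay at px (335,105–230). It fits a 140x20 mm rectangle with centre (539,157) and yaw 82.9°. Before going deep I'll measure where the fingertips and gripper body really are.

```bash
python3 - <<'E'
from h import *
np.set_printoptions(precision=0,suppress=True)
p,d=vision.camera("wrist"); W=wcloud(d); t,r=now(); Q=r.inv().apply(W.reshape(-1,3)-t).reshape(W.shape)
for u in (270,265,250,378,383,323,290,360):
    print(u,[(row,*Q[row,u].astype(int)) for row in range(280,478,12)])
Z=(d>0)&(Q[...,2]<-5)&(Q[...,2]>-165)&(Q[...,0]<45)
for lo in range(-160,0,10):
    m=Z&(Q[...,2]>=lo)&(Q[...,2]<lo+10)
    if m.any(): print(lo,m.sum(),Q[m].min(0),Q[m].max(0))
chain(pose([541.3+1,176.8+8,60],82.9),pose([541.3+1,176.8+8,-14],82.9))
E
```

```text
270 [(280, np.int64(-102), np.int64(-66), np.int64(245)), (292, np.int64(10), np.int64(-21), np.int64(-39)), (304, np.int64(10), np.int64(-20), np.int64(-50)), (316, np.int64(11), np.int64(-19), np.int64(-60)), (328, np.int64(9), np.int64(-18), np.int64(-66)), (340, np.int64(5), np.int64(-18), np.int64(-66)), (352, np.int64(0), np.int64(-18), np.int64(-66)), (364, np.int64(-4), np.int64(-19), np.int64(-65)), (376, np.int64(-9), np.int64(-19), np.int64(-66)), (388, np.int64(-223), np.int64(-66), np.int64(187)), (400, np.int64(16), np.int64(-12), np.int64(-109)), (412, np.int64(16), np.int64(-12), np.int64(-112)), (424, np.int64(16), np.int64(-11), np.int64(-117)), (436, np.int64(19), np.int64(-10), np.int64(-122)), (448, np.int64(18), np.int64(-10), np.int64(-125)), (460, np.int64(18), np.int64(-10), np.int64(-128)), (472, np.int64(18), np.int64(-9), np.int64(-130))]
265 [(280, np.int64(-103), np.int64(-72), np.int64(246)), (292, np.int64(10), np.int64(-24), np.int64(-38)), (304, np.int64(10), np.int64(-22), np.int64(-49)), (316, np.int64(10), np.int64(-21), np.int64(-59)), (328, np.i
[... 5890 characters left out ...]
p.int64(-125))]
-140 2775 [  -0.  -64. -133.] [  21.   61. -130.]
-130 18467 [  -2.  -68. -130.] [  21.   67. -120.]
-120 12555 [ -11.  -66. -120.] [  19.   64. -110.]
-110 11296 [ -13.  -63. -110.] [  18.   60. -100.]
-100 5252 [ -13.  -59. -100.] [ 18.  56. -90.]
-90 7810 [-13. -54. -90.] [ 14.  53. -80.]
-80 2546 [-13. -50. -80.] [ 14.  49. -70.]
-70 1616 [-12. -32. -70.] [ 12.  35. -60.]
-60 1220 [-12. -32. -60.] [ 11.  30. -50.]
-50 1084 [-12. -32. -50.] [ 11.  30. -40.]
-40 632 [-12. -32. -40.] [ 11.  29. -30.]
-30 21 [ -8. -19. -30.] [  8.  16. -28.]
to [542. 185.  60.] shift m [0. 0. 0.] rot [0. 0. 1.] min rows 5.0
to [542. 185. -14.] shift m [ 0. -0.  0.] rot [0. 0. 0.] min rows 1.8
```

Pads run from 28 to 66 mm behind the stated TCP, and the knuckles reach ±50 mm above that, so the bay fit is snug but workable. I'll hover just above the grate and check centring.

```bash
python3 -c "
from h import *
chain(pose([540.5,170,55],82.9))"
```

```text
to [540.5 170.   55. ] shift m [0.0511 0.0081 0.2022] rot [0.01 0.   0.72] min rows 5.0
```

Request:
servo_tool(
  series=[
    [0.009, 0.0015, 0.03, 0, 0, 0.2],
    [0.018, 0.003, 0.065, 0, 0, 0.4],
    [0.027, 0.0045, 0.1, 0, 0, 0.6],
    [0.036, 0.006, 0.135, 0, 0, 0.7],
    [0.045, 0.0075, 0.17, 0, 0, 0.7],
    [0.051, 0.008, 0.195, 0, 0, 0.7],
    [0.051, 0.008, 0.202, 0, 0, 0.7],
    [0.051, 0.008, 0.202, 0, 0, 0.7],
  ],
  claw=0.35,
)

```text
clock: 15.45
tool_pos: [539.5, 170.3, 53.7]
orientation: [0.749, 0.663, -0.001, -0.001]
ft_force: [0.3, 0.3, 0.6]
opening: 30.3
grip_force: 0.0
```

Request:
servo_tool(
  series=[
    [0, 0, 0, 0, 0, 0],
    [0, 0, 0, 0, 0, 0],
  ],
)

```text
clock: 15.62
tool_pos: [541.4, 170.3, 57.0]
orientation: [0.749, 0.662, 0.001, 0.001]
ft_force: [0.5, -0.3, -0.3]
opening: 30.0
grip_force: 0.0
```

```bash
python3 - <<'E'
from h import *
np.set_printoptions(precision=1,suppress=True)
p,d=vision.camera("wrist"); W=wcloud(d); t,r=now(); Q=r.inv().apply(W.reshape(-1,3)-t).reshape(W.shape)
cv2.imwrite("pics/w7.png",p[:,:,::-1]); print(t,r.as_quat())
ok=(d>0)
for x0 in (15,30,45):
    m=ok&(abs(Q[...,0]-x0)<2)&(abs(W[...,2]-32)<5)&(abs(Q[...,1])<40); y=Q[m][:,1]; print("handle",x0,len(y),y.min() if len(y) else 0,y.max() if len(y) else 0, W[m][:,2].mean())
    m=ok&(abs(Q[...,0]-x0)<3)&(abs(W[...,2]-70)<4); y=Q[m][:,1]; print(" bars",y[y<0].max(),y[y>0].min())
m=ok&(abs(W[...,2]-32)<6)&(abs(Q[...,1])<25)&(Q[...,0]>0)&(Q[...,0]<90); print("end x",Q[m][:,0].max()); 
print("rect",cv2.minAreaRect(Q[m][:,:2].astype(np.float32)))
m=ok&(Q[...,2]<-5)&(Q[...,2]>-90)&(Q[...,0]<25)
for lo in range(-90,-20,10):
    k=m&(Q[...,2]>=lo)&(Q[...,2]<lo+10)
    if k.any(): print(lo,Q[k].min(0),Q[k].max(0))
print(telemetry.get_obs()["opening"],telemetry.get_obs()["clock"])
E
```

```text
[541.4 170.3  57. ] [0.7 0.7 0.  0. ]
handle 15 242 -9.835437500747123 9.743027989513466 30.90348327184543
 bars -75.40745731802299 53.62971045415073
handle 30 257 -9.671109763709955 9.536228240628407 30.88018728570692
 bars -75.85070319376831 53.085317360085796
handle 45 282 -10.09618159652727 9.939520870963248 30.832948353485257
 bars -76.13313307527386 52.65012000982484
end x 55.14958442788038
rect ((27.569931030273438, 0.010920524597167969), (20.25618553161621, 55.189674377441406), 89.75233459472656)
-90 [-12.9 -53.2 -90. ] [ 14.1  50.7 -80. ]
-80 [-12.8 -48.8 -80. ] [ 14.4  46.4 -70. ]
-70 [-11.7 -33.5 -70. ] [ 12.5  31.9 -60. ]
-60 [-11.9 -30.  -60. ] [ 11.4  27.7 -50. ]
-50 [-11.4 -29.8 -50. ] [ 11.5  27.4 -40. ]
-40 [-11.7 -29.4 -40. ] [ 11.4  27.  -30. ]
-30 [ -1.6 -16.2 -30. ] [  7.1  13.9 -28.4]
30.05849252377992 15.6667
```

Handle centred to within 0.2 mm, knuckle clearance to the bars is about 6 mm. Descend and grip.

Request:
servo_tool(
  series=[
    [0, 0, 0.012, 0, 0, 0],
    [0, 0, 0.026, 0, 0, 0],
    [0, 0, 0.04, 0, 0, 0],
    [0, 0, 0.052, 0, 0, 0],
    [0, 0, 0.06, 0, 0, 0],
    [0, 0, 0.065, 0, 0, 0],
    [0, 0, 0.066, 0, 0, 0],
    [0, 0, 0.066, 0, 0, 0],
  ],
)

```text
clock: 16.33
tool_pos: [540.6, 170.6, -10.5]
orientation: [0.749, 0.662, 0.0, 0.0]
ft_force: [0.0, -0.2, -0.7]
opening: 30.0
grip_force: 0.0
```

Request:
servo_tool(
  series=[
    [0, 0, 0, 0, 0, 0],
    [0, 0, 0, 0, 0, 0],
    [0, 0, 0, 0, 0, 0],
    [0, 0, 0, 0, 0, 0],
    [0, 0, 0, 0, 0, 0],
  ],
  claw=0,
  newtons=100,
)

```text
clock: 16.75
tool_pos: [540.9, 170.6, -9.8]
orientation: [0.749, 0.663, 0.001, 0.001]
ft_force: [-0.9, -0.4, 5.9]
opening: 17.3
grip_force: 98.8
```

```bash
cat > plan.py <<'E'
from h import *
np.set_printoptions(precision=4,suppress=True)
o=telemetry.get_obs(); print(o["clock"],o["tool_pos"],o["opening"],o["grip_force"],o["ft_force"])
t,r=now()
# tool frame at grasp: spatula underside at world z 12; tip at tool x = 55-300
zu=(t[2]-12)/1000
P0=np.array([-.245,zu])       # tip (underside) in tool x,z (z down)
# poses: (tip shift toward +x, tip lift, tilt)
for dx,dz,a in [(0,.001,4),(0,.002,8),(0.0,.003,12),(.015,.003,13),(.03,.003,14.5),(.045,.003,16),(.06,.004,18),(.075,.004,20),
                (.09,.004,22),(.105,.005,24.5),(.12,.006,27),(.135,.007,29),(.148,.01,30)]:
    c,s=np.cos(np.radians(a)),np.sin(np.radians(a))
    # rot +a about tool y: x->( c,-s), z->(s,c)
    Rm=lambda v:np.array([c*v[0]+s*v[1],-s*v[0]+c*v[1]])
    T=P0+np.array([dx,-dz])-Rm(P0)
    print(dx,dz,a,"shift x,z",T)
    # clearance of top of shank/blade at right bay edge (hob y=-105), in tool x:
    hob=np.array([530,164.]);u=np.array([-np.sin(np.radians(-5.5)),np.cos(np.radians(-5.5))]);
    ex=((hob-105*u-t[:2])@np.array([np.cos(np.radians(82.9)),np.sin(np.radians(82.9))]))/1000
    tipx=P0[0]+dx; D=ex-tipx
    l=D/c; th=.004 if l<.08 else .006 if l<.16 else .02
    ztop=.012+dz+D*np.tan(np.radians(a))+th/c
    print("   edge",round(ex,3),"dist",round(D,3),"top z at edge mm",round(ztop*1000,1), "z under at left edge",round((.012+dz+(ex+.21-tipx)*np.tan(np.radians(a)))*1000,1))
E
python3 plan.py
```

```text
16.75 [540.8735 170.641   -9.7922] 17.301249457663612 98.80000233650208 [-0.8944 -0.4363  5.9181]
0 0.001 4 shift x,z [ 0.0009 -0.0181]
   edge -0.113 dist 0.132 top z at edge mm 28.3 z under at left edge 36.9
0 0.002 8 shift x,z [ 0.0006 -0.0363]
   edge -0.113 dist 0.132 top z at edge mm 38.6 z under at left edge 62.1
0.0 0.003 12 shift x,z [-0.0008 -0.0544]
   edge -0.113 dist 0.132 top z at edge mm 49.2 z under at left edge 87.7
0.015 0.003 13 shift x,z [ 0.0136 -0.0587]
   edge -0.113 dist 0.117 top z at edge mm 48.2 z under at left edge 90.5
0.03 0.003 14.5 shift x,z [ 0.0277 -0.065 ]
   edge -0.113 dist 0.102 top z at edge mm 47.6 z under at left edge 95.7
0.045 0.003 16 shift x,z [ 0.0415 -0.0714]
   edge -0.113 dist 0.087 top z at edge mm 46.2 z under at left edge 100.2
0.06 0.004 18 shift x,z [ 0.0547 -0.0808]
   edge -0.113 dist 0.072 top z at edge mm 43.6 z under at left edge 107.7
0.075 0.004 20 shift x,z [ 0.0677 -0.0891]
   edge -0.113 dist 0.057 top z at edge mm 41.0 z under at left edge 113.2
0.09 0.004 22 shift x,z [ 0.0803 -0.0974]
   edge -0.113 dist 0.042 top z at edge mm 37.3 z under at left edge 117.9
0.105 0.005 24.5 shift x,z [ 0.092  -0.1086]
   edge -0.113 dist 0.027 top z at edge mm 33.7 z under at left edge 125.1
0.12 0.006 27 shift x,z [ 0.1032 -0.1196]
   edge -0.113 dist 0.012 top z at edge mm 28.7 z under at left edge 131.2
0.135 0.007 29 shift x,z [ 0.1148 -0.1285]
   edge -0.113 dist -0.003 top z at edge mm 22.0 z under at left edge 133.8
0.148 0.01 30 shift x,z [ 0.1261 -0.1354]
   edge -0.113 dist -0.016 top z at edge mm 17.4 z under at left edge 134.1
```

Gripped on the handle (99 N). The planned path keeps at least 6 mm under the bay edge, so I'll tilt and start drawing.

Request:
servo_tool(
  series=[
    [0.0005, 0, -0.009, 0, 2, 0],
    [0.001, 0, -0.0185, 0, 4, 0],
    [0.001, 0, -0.028, 0, 6, 0],
    [0.0006, 0, -0.0375, 0, 8, 0],
    [0, 0, -0.047, 0, 10, 0],
    [-0.0008, 0, -0.056, 0, 12, 0],
    [-0.0008, 0, -0.056, 0, 12, 0],
    [-0.0008, 0, -0.056, 0, 12, 0],
  ],
)

```text
clock: 17.42
tool_pos: [540.4, 169.5, 45.3]
orientation: [0.745, 0.659, 0.078, -0.069]
ft_force: [0.0, -0.1, -2.0]
opening: 16.9
grip_force: 97.9
```

```bash
python3 - <<'E'
from h import *
np.set_printoptions(precision=1,suppress=True)
o=telemetry.get_obs(); print(o["clock"],o["tool_pos"],o["orientation"],o["opening"],o["grip_force"],o["ft_force"],o["ft_torque"])
s,d=vision.camera("scene"); p,dw=vision.camera("wrist"); W=wcloud(dw); t,r=now(); Q=r.inv().apply(W.reshape(-1,3)-t).reshape(W.shape)
m=(dw>0)&(abs(Q[...,1])<11)&(Q[...,0]>15)&(Q[...,0]<90)&(abs(Q[...,2]+30)<40)
P=Q[m]; print("handle top in tool: slope deg",np.degrees(np.arctan(np.polyfit(P[:,0],P[:,2],1))),P[:,0].max(),P[:,2].mean())
im=np.hstack([cv2.resize(p,(480,360)),cv2.resize(s[180:340,250:430],(320,284))[:284]] if 0 else [cv2.resize(p,(480,360)),cv2.resize(s[180:340,250:390],(315,360))])
cv2.imwrite("pics/w8.png",im[:,:,::-1])
# next rows expressed in current tool frame (12 deg tilt)
E
```

```text
17.4167 [540.4 169.5  45.3] [ 0.7  0.7  0.1 -0.1] 16.92110362969826 97.93620944023132 [ 0.  -0.1 -2. ] [ 0. -0. -0.]
handle top in tool: slope deg [  2.5 -88.6] 55.34739684269021 -40.65223082125262
```

View pics/w8.png

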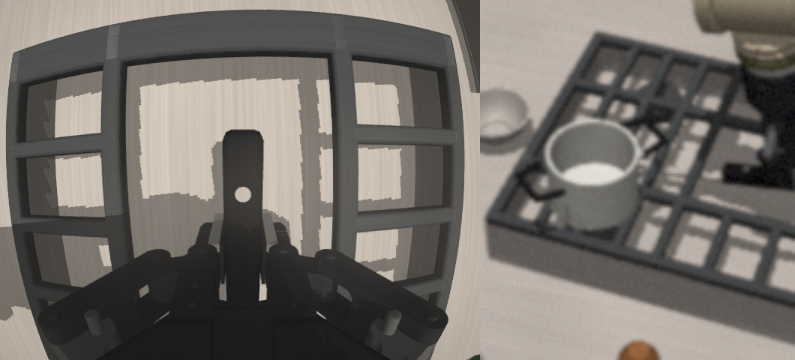

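The handle sits firmly in the grip, pointing up the image at (242,130–300), with free forces near zero. I'll compute the remaining rows in the current tool frame.

```bash
python3 - <<'E'
import numpy as np
np.set_printoptions(precision=4,suppress=True)
def f(a): c,s=np.cos(np.radians(a)),np.sin(np.radians(a)); return np.array([[c,s],[-s,c]])
P0=np.array([-.245,-.0218])
pos=lambda dx,dz,a:P0+np.array([dx,-dz])-f(a)@P0
seq=[(.012,.005,13),(.027,.005,14.2),(.042,.005,16),(.057,.005,18),(.072,.006,20),(.087,.006,22),(.102,.007,24.5),(.116,.008,26.5),
 (.13,.009,28.5),(.146,.011,30),(.16,.02,30),(.165,.045,30),(.165,.075,30),(.165,.11,30),(.165,.145,30),(.165,.18,30)]
base=np.array([-.0008,-.056]);ab=12
for k,q in enumerate(seq):
    if k==8: base,ab=pos(*seq[7]),seq[7][2]
    T=f(ab).T@(pos(*q)-base); print(k,q,T,q[2]-ab)
b=pos(*seq[-1])
E
```

```text
0 (0.012, 0.005, 13) [ 0.0121 -0.0022] 1
1 (0.027, 0.005, 14.2) [ 0.0271 -0.0042] 2.1999999999999993
2 (0.042, 0.005, 16) [ 0.0421 -0.0088] 4
3 (0.057, 0.005, 18) [ 0.0568 -0.0143] 6
4 (0.072, 0.006, 20) [ 0.0713 -0.0207] 8
5 (0.087, 0.006, 22) [ 0.0854 -0.0262] 10
6 (0.102, 0.007, 24.5) [ 0.0992 -0.0347] 12.5
7 (0.116, 0.008, 26.5) [ 0.1118 -0.0413] 14.5
8 (0.13, 0.009, 28.5) [ 0.0136 -0.0032] 2.0
9 (0.146, 0.011, 30) [ 0.0291 -0.0043] 3.5
10 (0.16, 0.02, 30) [ 0.0456 -0.0061] 3.5
11 (0.165, 0.045, 30) [ 0.0612 -0.0262] 3.5
12 (0.165, 0.075, 30) [ 0.0746 -0.0531] 3.5
13 (0.165, 0.11, 30) [ 0.0902 -0.0844] 3.5
14 (0.165, 0.145, 30) [ 0.1059 -0.1157] 3.5
15 (0.165, 0.18, 30) [ 0.1215 -0.1471] 3.5
```

Request:
servo_tool(
  series=[
    [0.012, 0, -0.0022, 0, 1, 0],
    [0.027, 0, -0.0042, 0, 2.2, 0],
    [0.042, 0, -0.0088, 0, 4, 0],
    [0.0568, 0, -0.0143, 0, 6, 0],
    [0.0713, 0, -0.0207, 0, 8, 0],
    [0.0854, 0, -0.0262, 0, 10, 0],
    [0.099, 0, -0.0347, 0, 12.5, 0],
    [0.112, 0, -0.0413, 0, 14.5, 0],
  ],
)

```text
clock: 18.18
tool_pos: [552.5, 272.1, 109.7]
orientation: [0.728, 0.645, 0.173, -0.153]
ft_force: [0.4, 0.4, -0.7]
opening: 17.2
grip_force: 97.9
```

Request:
servo_tool(
  series=[
    [0.0136, 0, -0.0032, 0, 2, 0],
    [0.029, 0, -0.0043, 0, 3.5, 0],
    [0.0456, 0, -0.006, 0, 3.5, 0],
    [0.0456, 0, -0.006, 0, 3.5, 0],
    [0.0456, 0, -0.006, 0, 3.5, 0],
  ],
)

```text
clock: 18.6
tool_pos: [556.8, 309.2, 134.7]
orientation: [0.723, 0.641, 0.194, -0.172]
ft_force: [-0.7, -1.1, -1.4]
opening: 17.1
grip_force: 98.0
```

Request:
servo_tool(
  series=[
    [0.006, 0, -0.0104, 0, 0, 0],
    [0.018, 0, -0.0312, 0, 0, 0],
    [0.033, 0, -0.0572, 0, 0, 0],
    [0.048, 0, -0.0831, 0, 0, 0],
    [0.063, 0, -0.1091, 0, 0, 0],
    [0.078, 0, -0.1351, 0, 0, 0],
    [0.092, 0, -0.1593, 0, 0, 0],
    [0.1, 0, -0.173, 0, 0, 0],
  ],
)

```text
clock: 19.27
tool_pos: [557.3, 307.7, 338.4]
orientation: [0.723, 0.64, 0.196, -0.17]
ft_force: [1.1, -0.3, -1.7]
opening: 17.1
grip_force: 98.1
```

Request:
servo_tool(
  series=[
    [-0.008, 0, -0.005, 0, 0, 0],
    [-0.024, 0, -0.014, 0, 0, 0],
    [-0.045, 0, -0.026, 0, 0, 0],
    [-0.066, 0, -0.038, 0, 0, 0],
    [-0.087, 0, -0.05, 0, 0, 0],
    [-0.1, 0, -0.058, 0, 0, 0],
    [-0.104, 0, -0.06, 0, 0, 0],
    [-0.104, 0, -0.06, 0, 0, 0],
  ],
)

```text
clock: 19.93
tool_pos: [542.4, 187.5, 333.3]
orientation: [0.724, 0.639, 0.193, -0.172]
ft_force: [0.7, 1.1, -1.2]
opening: 17.3
grip_force: 98.1
```

Request:
servo_tool(
  series=[
    [0, 0, 0, 0, 0, 0],
    [0, 0, 0, 0, 0, 0],
    [0, 0, 0, 0, 0, 0],
    [0, 0, 0, 0, 0, 0],
    [0, 0, 0, 0, 0, 0],
  ],
)

```text
clock: 20.35
tool_pos: [542.4, 189.3, 334.2]
orientation: [0.723, 0.64, 0.194, -0.172]
ft_force: [-0.5, 0.2, -0.8]
opening: 17.2
grip_force: 98.1
```

```bash
python3 - <<'E'
from h import *
np.set_printoptions(precision=1,suppress=True)
o=telemetry.get_obs(); print(o["clock"],o["tool_pos"],o["opening"],o["grip_force"],o["ft_force"])
s,ds=vision.camera("scene"); cv2.imwrite("pics/s9.png",s[:,:,::-1])
for n in("spatula_tip","spatula_end"):
    for q in nets.spot_point("scene",n)[:1]:
        u=q["uv"]; print(n,q["confidence"],u,px2w("scene",u,depth=ds[int(u[1]),int(u[0])]))
for q in nets.silhouettes("scene","spatula")[:1]:
    v,u=np.nonzero(q["region"]&(ds>0)); P=np.array([px2w("scene",(a,b),depth=ds[b,a]) for a,b in zip(u,v)]); print("spatula z",np.percentile(P[:,2],[0,2,50,100]),P.min(0),P.max(0))
for n,z in dict(pot=71,bowl=0,mug=0,jar=0,bail=270).items():
    q=nets.spot_point("scene",n)[:1]; print(n,[px2w("scene",k["uv"],z=z) for k in q])
E
```

```text
20.35 [542.4 189.3 334.2] 17.244143407929272 98.05525660514832 [-0.5  0.2 -0.8]
spatula_tip 0.62 [316.6, 195.9] [527.2 -27.5 235.3]
spatula_end 0.66 [429.3, 160.9] [544.7 219.9 394.5]
spatula z [ -6.8  -0.3 303.  400.5] [ -29.4 -102.2   -6.8] [561.6 225.2 400.5]
pot [array([609.7, -59.9,  71. ])]
bowl [array([ 460.8, -210.4,    0. ])]
mug [array([609.4, 425.7,   0. ])]
jar [array([486.4, 436.2,   0. ])]
bail []
```

View pics/s9.png

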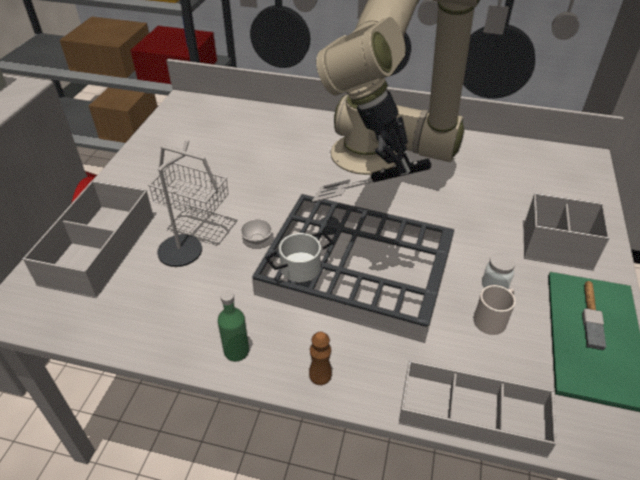

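The scene shows the spatula in the gripper above the hob (blade at px (340,188), tip z≈235 mm). The basket hangs on the hook at (188,185), and the pot, bowl, mug and jar are in place.

```bash
python3 -c "
from bench import order; print(order.job_done())"
```

```text
the job is handed in; nothing more can be done
None
```

The basket hangs released on the hook, and the spatula is held still above the hob, its lowest point about 160 mm above the grate; the pot, bowl, mug and jar look unmoved, and the job was handed in at about 21 s of the 58 s allowed, with no verdict returned.

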